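# Turn the trestle feet mortise up, pack the tote and check it with the straightedge

### The job

Pack all the loose trestle feet on the bench into the plywood tote for the glue-up: tip each one over until its mortise faces straight up and set it flat on the tote's floor, so that nothing stands above the rim. Then take the wooden straightedge from its tool tray, lay it across the tote's two long sides at the left end (the robot's left) and draw it along, touching the rim, over the middle to the right end to feel that nothing sticks up; finally lay it flat back in its tray, and leave the wax tin, block plane and tape measure where they are.

Things in the scene. Friction and masses are not known exactly. Their poses are not given: they have to be found in the camera images.
- tote: open plywood tote fixed to the bench, long way across in front of the robot: outside 134 (its x) x 378 (its y) x 73 mm high, walls and floor 9, so inside 116 x 360 and 64 deep; a lying foot ends 8 mm below the rim. Four feet fit in one row, their 80 mm side along the tote's y. Origin at the centre of its underside, on the bench; z up, +y to the robot's left
- tray: shallow dark tool tray fixed to the bench between the robot and the tote, 126 (its x) x 310 (its y) mm outside, 9 mm high; walls and floor 5 mm thick, so its lip stands 4 mm above the floor and a strip lying in it stands 10 mm above the lip (the cork lining adds 0.6 mm to the look only). Origin at the centre of its underside, on the bench
- straightedge: short wooden straightedge, a flat strip 45 (its x) x 200 (its y) x 14 (its z) mm, 0.1 kg, a dark hanging eye near its +y end; it starts lying flat in the tray. Origin at its centre (7 mm above its underside)
- foot1: trestle foot: beech block 80 (its x) x 62 (its y) x 56 (its z) mm, 0.14 to 0.28 kg, with one blind mortise (pocket 38 x 24 mm, 28 deep, long way along x) in the middle of its +z face, an 80 x 62 one; other faces plain. Origin at the block's centre. Starts standing on a 62 x 56 end (mortise in an upright side) or lying mortise down; loose; may be absent (None)
- foot2: another such foot, same size, axes and origin as foot1; may be absent (None)
- foot3: another such foot, same size, axes and origin as foot1; may be absent (None)
- foot4: another such foot, same size, axes and origin as foot1; may be absent (None)
- foot1_mouth (a point): centre of the mortise's mouth on foot1, 28 mm from the block's centre along its +z
- foot2_mouth (a point): centre of the mortise's mouth on foot2, 28 mm from the block's centre along its +z
- foot3_mouth (a point): centre of the mortise's mouth on foot3, 28 mm from the block's centre along its +z
- foot4_mouth (a point): centre of the mortise's mouth on foot4, 28 mm from the block's centre along its +z
- wax: bystander: plain steel wax tin, 64 mm across, 40 high, standing; origin at the centre of its underside
- plane: bystander: small steel block plane 150 x 46 x 50 mm, sole down; origin at the centre of its underside
- tape: bystander: tape measure lying on its side, 75 x 70 mm, 36 high; origin at the centre of its underside
Not all that is in view belongs to the job. What is shaped like the foot1 but orange is not meant. Leave any green or red look-alike of the foot4 alone.

How it is judged:
On the way, in this order (a step that is already met when the one before it is completed fails the run):
1. every foot present lies flat on the tote's floor, mortise up, below the rim (z of foot1_mouth in the frame of tote between 0.059 and 0.072 m and angle between each of foot1, foot2, foot3, foot4's own z axis and vertical below 0.12 rad and x of foot1 in the frame of tote between -0.05 and 0.05 m and y of foot1 in the frame of tote between -0.16 and 0.16 m and linear speed of each of foot1, foot2, foot3, foot4 below 0.03 m/s and z of foot2_mouth in the frame of tote between 0.059 and 0.072 m and x of foot2 in the frame of tote between -0.05 and 0.05 m and y of foot2 in the frame of tote between -0.16 and 0.16 m and z of foot3_mouth in the frame of tote between 0.059 and 0.072 m and x of foot3 in the frame of tote between -0.05 and 0.05 m and y of foot3 in the frame of tote between -0.16 and 0.16 m and z of foot4_mouth in the frame of tote between 0.059 and 0.072 m and x of foot4 in the frame of tote between -0.05 and 0.05 m and y of foot4 in the frame of tote between -0.16 and 0.16 m), for 0.3 s.
2. the straightedge touches the rim across the tote near its left end (its middle 100 to 185 mm left of the tote's middle) (y of straightedge in the frame of tote between 0.1 and 0.185 m and x of straightedge in the frame of tote between -0.045 and 0.045 m and z of straightedge in the frame of tote between 0.074 and 0.086 m and angle between the z axis of straightedge and the z axis of tote, either way round below 0.08 rad and angle between the y axis of straightedge and the x axis of tote, either way round below 0.35 rad and contact force between straightedge and tote above 0.1 N), for 0.1 s.
3. drawn to the right, it touches the rim at the middle (within 40 mm) (y of straightedge in the frame of tote between -0.04 and 0.04 m and x of straightedge in the frame of tote between -0.045 and 0.045 m and z of straightedge in the frame of tote between 0.074 and 0.086 m and angle between the z axis of straightedge and the z axis of tote, either way round below 0.08 rad and angle between the y axis of straightedge and the x axis of tote, either way round below 0.35 rad and contact force between straightedge and tote above 0.1 N), for 0.1 s.
4. drawn on, it touches the rim near the right end (100 to 185 mm right of the middle) (y of straightedge in the frame of tote between -0.185 and -0.1 m and x of straightedge in the frame of tote between -0.045 and 0.045 m and z of straightedge in the frame of tote between 0.074 and 0.086 m and angle between the z axis of straightedge and the z axis of tote, either way round below 0.08 rad and angle between the y axis of straightedge and the x axis of tote, either way round below 0.35 rad and contact force between straightedge and tote above 0.1 N), for 0.1 s.
At the end, for the whole second after the job is handed in: every foot present lies in the tote with its mortise up (within 7 degrees) and its top below the rim, at rest; the straightedge lies flat in its tray (within 3.5 degrees, its middle within 50 mm of the tray's middle), at rest (all of step 1 and horizontal distance between straightedge and tray below 0.05 m and z of straightedge in the frame of tray below 0.017 m and angle between the z axis of straightedge and the z axis of tray, either way round below 0.06 rad and linear speed of straightedge below 0.02 m/s); the robot touches nothing.
It fails at once if the wax tin is pushed away (over 40 mm) or knocked over (distance of wax from where it was at the start of the episode above 0.04 m or angle between wax's own z axis and vertical above 0.5 rad).
It fails at once if the block plane is pushed away (over 40 mm) or knocked over (distance of plane from where it was at the start of the episode above 0.04 m or angle between plane's own z axis and vertical above 0.5 rad).
It fails at once if the tape measure is pushed away (over 40 mm) or knocked over (distance of tape from where it was at the start of the episode above 0.04 m or angle between tape's own z axis and vertical above 0.5 rad).
Of foot1, foot2, foot3, foot4 only 3 to 4 are there at a start; the rules pass over those that are not, and their reading is None.
At some moment in a run one of foot1, foot2, foot3, foot4, straightedge may be knocked a few centimetres aside while the robot is not near it.
Once in a run the grip may slacken for a moment while it holds something.
It also fails if it takes over 210 s, if anything falls off the work surface, if the arm or the gripper's body presses on something with over 40 N, if the wrist force passes 120 N, or if a joint passes its speed limit or range.

### The arm

A 6-joint arm with a two-finger parallel gripper is mounted at the origin on the work surface. World frame = base frame: x ahead of the robot, y to its left, z up, the work surface at z = 0. Lengths are in m, angles in rad, forces in N, time in s.
With the tool pointing down it reaches from about 0.3 to 0.825 m from the base axis. Payload 5.4 kg.
Tool frame: the origin (TCP) lies at the very end of the fingers, on their centre line; the grasp point (between the pads) lies 19 mm behind it; z points along the fingers, y is the line along which they close (so a half turn about z gives the same grasp; the last joint's range is limited). The gripper opens to 92 mm and grips with 3 to 60 N. Pads are 20 mm wide; open, the fingers measure 128 mm over their backs; the gripper's body (75 mm by 189 mm) begins 69 mm behind the grasp point.
Start: joints at [-1.408, 0.158, 1.597, -0, 1.386, -0.21], TCP at [0.209, -0.535, 0.215] pointing down, gripper open.
Joint ranges: [-2.91, 2.91], [-0.94, 2.29], [0.18, 2.7], [-1.29, 4.43], [0.17, 2.64], [-3, 3]. Speed limits (rad/s): [2.57, 2.57, 3.14, 3.14, 3.14, 3.14].

### API

Orientations are given as a rotation vector (axis times angle).
In Python, from workcell import bot gives the robot as it stands. Calls block until the motion is done:
- bot.goto(position, orientation): joint-space move of the TCP to a pose.
- bot.line_to(position, rot=None, max_speed=0.15): straight line of the TCP; rot=None keeps the orientation; max_speed is the mean speed in m/s.
- bot.set_joints(angles): joint-space move.
- bot.set_gripper(opening, newtons=None): opening from 0.0 (shut) to 1.0 (fully open); newtons is the grip in N (None keeps the last); returns when the fingers have stopped.
- bot.hold(seconds).
- bot.inverse_kinematics(position, orientation): joint angles nearest the present ones, or None.
- bot.read_camera(name): name is "scene" or "top"; returns a dict with "pixels" (420x560x3 uint8, blue, green, red), "fx", "fy", "cx", "cy" (pixels), "R" (3x3) and "t" (3): a world point X has camera coordinates R X + t. Camera axes: x right, y down, z forward; pixel columns grow to the right and rows downward; lengths in m; the calibration is good to about 2 mm. A picture is of the moment at which its call begins. There is no depth.
A pose or a line that the arm cannot do raises bot.MotionError and nothing moves.
- bot.job_done(): hands the job in; it is judged then, once.
Readings, each from a call of its own:
- bot.current_clock(): time.
- bot.current_joints(): joint angles.
- bot.current_joint_vel(): joint speeds.
- bot.current_effort(): joint torques, N m.
- bot.current_ee_pos(): TCP position.
- bot.current_tool_rot(): TCP orientation.
- bot.current_contact_force(): force on the tool from outside, world axes, zero at the start.
- bot.current_ft_torque(): the same for the moment, N m.
- bot.current_opening(): opening from 0.0 (shut) to 1.0 (fully open).
- bot.current_grip_force(): force on a finger pad.
Only numpy, scipy, OpenCV 4.12 (cv2) and the standard library are available. Lean on these libraries where they do the work, as an engineer would, in place of code of your own. Each camera call takes 0.05 s, during which the arm holds its last target. There are 200 camera calls.

## Working session

There is one attempt and no reset: what is moved stays moved. The work goes in short steps, each a Python script; the robot and the scene stay as the last script left them, time stands still between calls to the robot, and variables do not carry over. Pictures are saved under pics/ and viewed, at most 14 in all, crops included, and the job is handed in when it is done.

```bash
ls; mkdir -p pics
python3 - <<'E'
from workcell import bot
import cv2
for n in ("scene","top"):
    c=bot.read_camera(n); cv2.imwrite(f"pics/{n}0.png",cv2.resize(c["pixels"],(800,600),interpolation=cv2.INTER_CUBIC))
    print(n,c["fx"],c["cx"],c["cy"],c["R"],c["t"])
print(bot.current_clock(),bot.current_tool_rot())
E
```

```text
pics
scene 434.9553733226317 279.6447459225428 213.7698182770879 [[-2.12347147e-01  9.77194289e-01 -1.03500809e-04]
 [ 5.42889793e-01  1.17883455e-01 -8.31489124e-01]
 [-8.12514223e-01 -1.76620533e-01 -5.55541020e-01]] [ 0.07174643 -0.21778925  1.9217248 ]
top 398.21001873521044 283.1490747537033 199.13488286635643 [[ 1.20362437e-02 -9.99927299e-01 -7.25462888e-04]
 [-9.97680766e-01 -1.19605868e-02 -6.70077107e-02]
 [ 6.69941622e-02  1.53030150e-03 -9.97752194e-01]] [0.03046302 0.48709704 1.03030047]
0.1 [-3.08550047e+00 -5.81924222e-01  1.87846847e-05]
```

View pics/scene0.png

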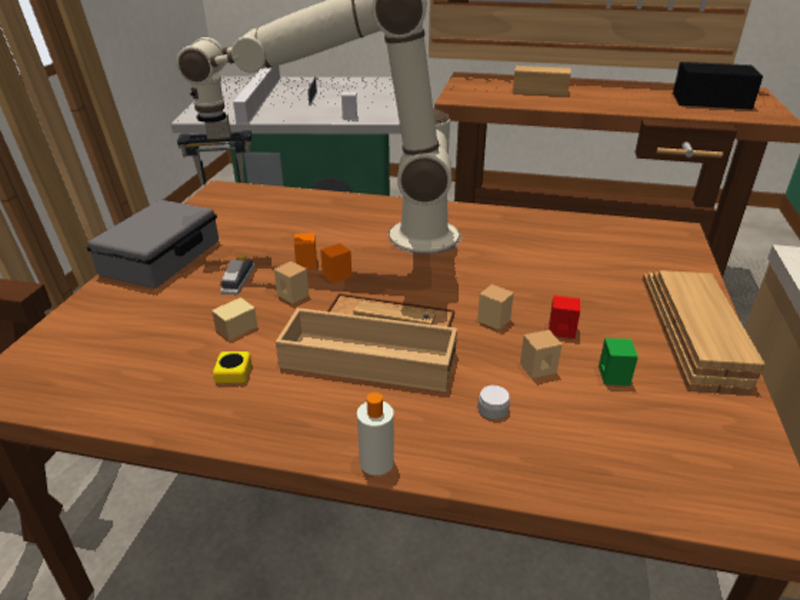

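View pics/top0.png

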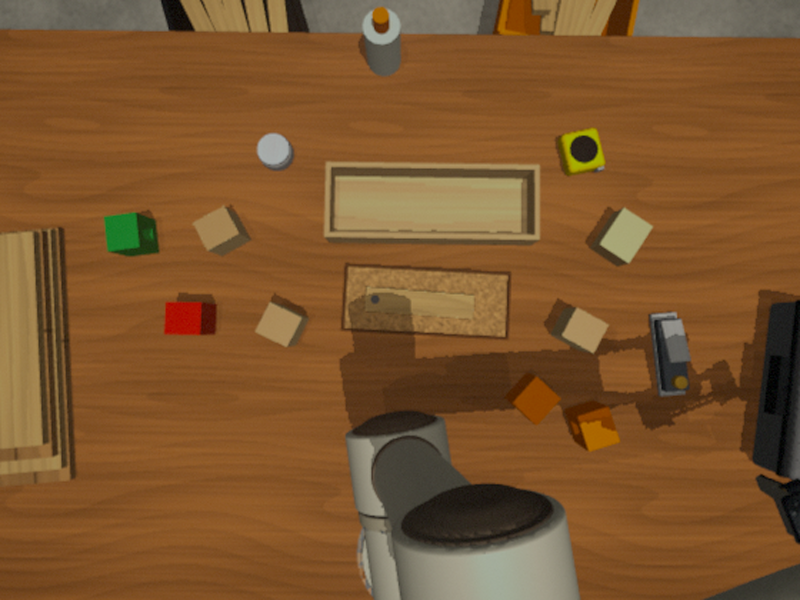

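In both views I see four beech blocks. In `top` (800x600 display) they are A(220,230), B(281,323), C(582,329) and D(626,236). The look-alikes are orange (535,398) and (595,428), red (188,318) and green (130,232). The tote centre is at (432,202), and the straightedge is at (420,302) with its eye at (375,299). Next, a close crop of the four blocks.

Run:
```python
import cv2,numpy as np
from workcell import bot
T=bot.read_camera("top")["pixels"];S=bot.read_camera("scene")["pixels"]
def crop(I,u,v,h): return cv2.resize(I[v-h:v+h,u-h:u+h],(200,200),interpolation=cv2.INTER_CUBIC)
r1=np.hstack([crop(T,u,v,25) for u,v in((154,161),(197,226),(408,230),(438,165))])
r2=np.hstack([crop(S,u,v,25) for u,v in((379,248),(347,215),(204,197),(164,223))])
r3=np.hstack([cv2.resize(T[180:240,230:365],(450,200),interpolation=cv2.INTER_CUBIC),cv2.resize(T[105:175,220:385],(350,148),interpolation=cv2.INTER_CUBIC)[:200] if 0 else np.zeros((200,350,3),np.uint8)])
cv2.imwrite("pics/crops.png",np.vstack([r1,r2,r3]))
```

```text
(no output)
```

View pics/crops.png

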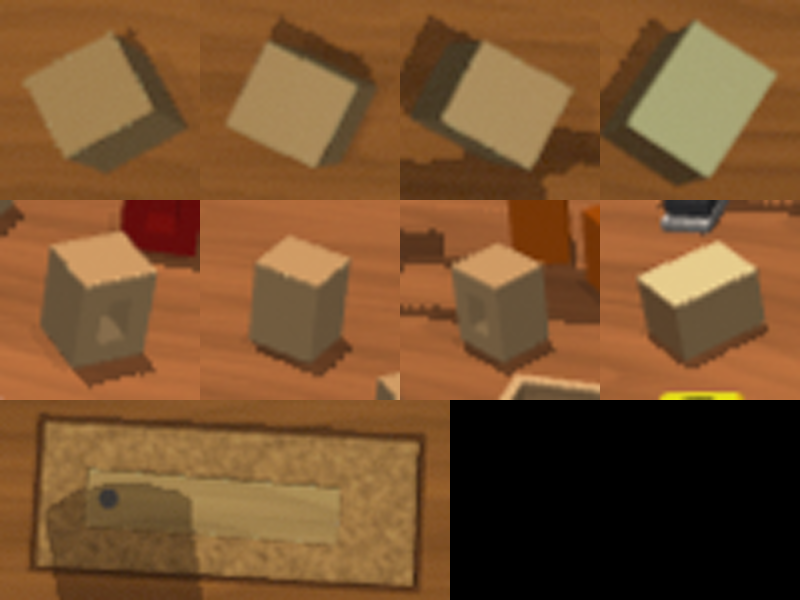

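Crops show that A, B and C are standing and D is lying with its plain face up.
- **A:** mortise in the face on the upper-left of the top view.
- **C:** mortise in the upper-right face.
- **B:** mortise hidden from the scene camera, so it is in the lower (robot-side) face.
- **D:** lying, so mortise down.

Next: convert to world positions and check IK.

```bash
cat > h.py <<'E'
from workcell import bot
import numpy as np, cv2
from scipy.spatial.transform import Rotation as Ro
A=np.array
def unproj(c,px,z):
    px=np.atleast_2d(px); d=np.c_[(px[:,0]-c["cx"])/c["fx"],(px[:,1]-c["cy"])/c["fy"],np.ones(len(px))]@c["R"]
    o=-c["R"].T@c["t"]; return o+d*((z-o[2])/d[:,2])[:,None]
def proj(c,X):
    p=c["R"]@A(X)+c["t"]; return A([p[0]/p[2]*c["fx"]+c["cx"],p[1]/p[2]*c["fy"]+c["cy"]])
def rot(z,y):
    "tool rotation, z along fingers, y closing line"
    z=A(z,float)/np.linalg.norm(z); y=A(y,float); y=y-y@z*z; y/=np.linalg.norm(y)
    return Ro.from_matrix(np.c_[np.cross(y,z),y,z])
def see(guess,z,c=None,half=45):
    "top face of a beech block near guess (xy) at height z: centre, long-edge unit vector, (long,short)"
    c=c or bot.read_camera("top"); u,v=proj(c,[*guess[:2],z]).astype(int)
    x0,y0=max(u-half,0),max(v-half,0)
    w=c["pixels"][y0:v+half,x0:u+half]; w=cv2.resize(w,None,fx=4,fy=4,interpolation=cv2.INTER_CUBIC)
    h=cv2.cvtColor(w,cv2.COLOR_BGR2HSV); m=((h[...,2]>130)&(h[...,1]<115)).astype(np.uint8)
    m=cv2.morphologyEx(m,cv2.MORPH_OPEN,np.ones((9,9)))
    cs=[k for k in cv2.findContours(m,cv2.RETR_EXTERNAL,cv2.CHAIN_APPROX_NONE)[0] if cv2.contourArea(k)>3000]
    if not cs: return None
    def cen(k): return cv2.minAreaRect(k)[0]
    k=min(cs,key=lambda k:np.hypot(cen(k)[0]/4+x0-u,cen(k)[1]/4+y0-v))
    P=unproj(c,k[:,0]/4+[x0-.4,y0-.4],z)[:,:2]
    (cx,cy),(a,b),t=cv2.minAreaRect((P*1000).astype(np.float32)); t=np.radians(t)
    e=A([np.cos(t),np.sin(t)]) if a>b else A([-np.sin(t),np.cos(t)])
    return A([cx,cy])/1000,e,sorted((a,b))[::-1]
E
python3 - <<'E'
from h import *
c=bot.read_camera("top"); D=0.7
for n,p,z in (("A",(220,230),.08),("B",(281,323),.08),("C",(582,329),.08),("D",(626,236),.056)):
    g=unproj(c,A(p)*D,z)[0]; print(n,g,see(g,z,c))
pr=lambda n,p,z:print(n,unproj(c,A(p)*D,z).round(3).tolist())
pr("tote rim outer",[(325,162),(540,164),(540,242),(324,241)],.073)
pr("tray",[(346,264),(510,271),(508,339),(342,331)],.009)
s=lambda x,y:((230+x*135/450)/D,(180+(y-400)*.3)/D)
pr("se",[s(89,467),s(340,488),s(337,545),s(85,526),s(108,497)],.019)
pr("others wax,tape,plane4,green,red,or,or",[(275,150),(583,150),(655,315),(680,315),(690,392),(660,395),(125,232),(185,318),(535,398),(598,432)],.05)
E
```

```text
A [0.5735375  0.35823737 0.08      ] None
B [0.4134671  0.24783915 0.08      ] None
C [ 0.40940982 -0.26968859  0.08      ] None
D [ 0.57522394 -0.35688449  0.056     ] (array([ 0.57753491, -0.35633215]), array([-0.83567795,  0.54921978]), [80.32758331298828, 62.65947341918945])
tote rim outer [[0.698, 0.179, 0.073], [0.699, -0.2, 0.073], [0.56, -0.2, 0.073], [0.557, 0.178, 0.073]]
tray [[0.524, 0.145, 0.009], [0.515, -0.159, 0.009], [0.389, -0.155, 0.009], [0.4, 0.15, 0.009]]
se [[0.483, 0.106, 0.019], [0.469, -0.092, 0.019], [0.424, -0.09, 0.019], [0.437, 0.108, 0.019], [0.46, 0.09, 0.019]]
others wax,tape,plane4,green,red,or,or [[0.726, 0.274, 0.05], [0.732, -0.284, 0.05], [0.436, -0.409, 0.05], [0.436, -0.453, 0.05], [0.301, -0.468, 0.05], [0.295, -0.415, 0.05], [0.573, 0.538, 0.05], [0.42, 0.425, 0.05], [0.287, -0.195, 0.05], [0.23, -0.305, 0.05]]
```

Run:
```python
from h import *
c=bot.read_camera("top")
h=cv2.cvtColor(c["pixels"],cv2.COLOR_BGR2HSV)
for n,(u,v) in dict(A=(154,161),B=(197,226),C=(408,230),D=(438,165),table1=(190,190),table2=(400,190),shA=(168,172),orange=(374,278),red=(130,222),green=(88,162)).items():
    q=h[v-3:v+4,u-3:u+4].reshape(-1,3); print(n,q.min(0),q.max(0))
def scan(name,pos,n,ths):
    n=A([*n,0])/np.hypot(*n); y=np.cross([0,0,1],n)
    for th in ths:
        t=np.radians(th); d=-np.cos(t)*A([0,0,1])-np.sin(t)*n
        r=[]
        for s in(1,-1):
            q=bot.inverse_kinematics((A(pos)+.019*d).tolist(),rot(d,s*y).as_rotvec().tolist()); r.append(None if q is None else np.round(q,2).tolist())
        print(name,th,r)
scan("A init",(.5735,.358,.055),(.876,.482),(0,20,40,60,80))
scan("C init",(.409,-.27,.055),(.866,-.5),(0,20,40,60))
scan("B init",(.413,.248,.055),(-.9,.435),(0,30,60,80,90))
for p in((.45,.25,.05),(.55,.3,.05),(.5,-.33,.05)):
    scan("outward %s"%(p,),p,(-p[0],-p[1]),(45,60,75,90))
    scan("inward %s"%(p,),p,(p[0],p[1]),(15,30,45,60))
```

```text
A [ 17 124 161] [ 19 131 164]
B [ 18 116 168] [ 19 124 171]
C [ 18 112 169] [ 19 120 172]
D [ 28  74 167] [ 29  79 170]
table1 [ 13 172 129] [ 15 190 139]
table2 [ 13 172 124] [ 15 192 140]
shA [ 13 117  93] [ 19 186 139]
orange [ 14 255 139] [ 15 255 142]
red [  1 246 168] [  4 255 172]
green [ 64 191 123] [ 66 212 128]
A init 0 [[0.38, 0.59, 1.41, -0.0, 1.14, -1.69], [0.38, 0.59, 1.41, 0.0, 1.14, 1.45]]
A init 20 [[0.4, 0.86, 1.03, -0.04, 1.6, -1.67], [0.4, 0.86, 1.03, -0.04, 1.6, 1.47]]
A init 40 [[0.41, 1.22, 0.55, -0.07, 2.08, -1.68], [0.41, 1.22, 0.55, -0.07, 2.08, 1.46]]
A init 60 [None, None]
A init 80 [None, None]
C init 0 [[-0.83, 0.17, 1.97, 0.0, 1.0, -1.88], [-0.83, 0.17, 1.97, -0.0, 1.0, 1.26]]
C init 20 [[-0.78, 0.43, 1.68, -0.09, 1.37, -1.79], [-0.78, 0.43, 1.68, -0.09, 1.37, 1.35]]
C init 40 [[-0.74, 0.71, 1.39, -0.14, 1.72, -1.76], [-0.74, 0.71, 1.39, -0.14, 1.72, 1.38]]
C init 60 [[-0.72, 0.98, 1.12, -0.2, 2.07, -1.77], [-0.72, 0.98, 1.12, -0.2, 2.07, 1.38]]
B init 0 [[0.29, 0.15, 2.0, -0.0, 1.0, 2.31], [0.29, 0.15, 2.0, -0.0, 1.0, -0.83]]
B init 30 [None, [0.56, 0.
[... 1985 characters left out ...]
], [-0.95, 0.24, 2.37, 2.53, 0.57, 1.91]]
outward (0.5, -0.33, 0.05) 75 [[-0.99, 0.48, 2.37, 2.69, 1.04, -1.44], [-0.99, 0.48, 2.37, 2.69, 1.04, 1.7]]
outward (0.5, -0.33, 0.05) 90 [[-1.0, 0.78, 2.27, 2.72, 1.49, -1.53], [-1.0, 0.78, 2.27, 2.72, 1.49, 1.61]]
inward (0.5, -0.33, 0.05) 15 [[-0.76, 0.61, 1.41, -0.05, 1.37, -1.73], [-0.76, 0.61, 1.41, -0.05, 1.37, 1.41]]
inward (0.5, -0.33, 0.05) 30 [[-0.74, 0.82, 1.15, -0.08, 1.68, -1.72], [-0.74, 0.82, 1.15, -0.08, 1.68, 1.42]]
inward (0.5, -0.33, 0.05) 45 [[-0.73, 1.05, 0.88, -0.11, 1.99, -1.72], [-0.73, 1.05, 0.88, -0.11, 1.99, 1.42]]
inward (0.5, -0.33, 0.05) 60 [[-0.72, 1.3, 0.57, -0.16, 2.31, -1.75], [-0.72, 1.3, 0.57, -0.16, 2.31, 1.39]]
```

```bash
sed -i 's/m=((h.*$/m=((h[...,2]>146)\&(h[...,1]<150)\&(h[...,0]>15)\&(h[...,0]<35)).astype(np.uint8)/' h.py
cat >> h.py <<'E'
UP=A([0,0,1.])
def ik(p,R): return bot.inverse_kinematics(list(map(float,p)),R.as_rotvec().tolist())
def go(p,R): bot.goto(list(map(float,p)),R.as_rotvec().tolist())
def ln(p,R=None,v=.15): bot.line_to(list(map(float,p)),None if R is None else R.as_rotvec().tolist(),max_speed=v)
def st(m): print(m,"t=%.1f open=%.1fmm grip=%.0f F=%s"%(bot.current_clock(),92*bot.current_opening(),bot.current_grip_force(),np.round(bot.current_contact_force(),1)),flush=True)
def frame(x,z): x=A(x,float)/np.linalg.norm(x); z=A(z,float)/np.linalg.norm(z); return np.c_[x,np.cross(z,x),z]
def move_block(B0,c0,B1,c1,d,g,wopen=.95,wrel=.85,off=.09,lift=.12,dry=False,newt=35,expect=62):
    """grasp a block (axes B0, centre c0) across its y, tool direction d and grasp point g in block axes; carry to B1,c1."""
    d=A(d,float); B0,B1,c0,c1=A(B0),A(B1),A(c0,float),A(c1,float)
    best=None
    for s in(1,-1):
        r=rot(d,[0,s,0]).as_matrix(); tip=A(g)+.019*d
        P=[(c+B@(tip-b*d)+[0,0,l],Ro.from_matrix(B@r)) for B,c,b,l in((B0,c0,off,0),(B0,c0,0,0),(B0,c0,0,lift),(B1,c1,0,lift),(B1,c1,0,0),(B1,c1,off,0))]
        Q=[ik(*k) for k in P]
        if all(q is not None for q in Q):
            cost=max(abs(q[5]) for q in Q)
            if best is None or cost<best[0]: best=(cost,P,Q)
    if best is None: print("no IK",[q is not None for q in Q]); return False
    _,P,Q=best
    if dry: print(np.round(Q,2)); return True
    bot.set_gripper(wopen); go(*P[0]); ln(P[1][0],v=.12)
    bot.set_gripper(0.0,newt); st("grasped")
    if abs(92*bot.current_opening()-expect)>5: print("BAD GRASP"); return False
    ln(P[2][0]); go(*P[3]); st("carried")
    if abs(92*bot.current_opening()-expect)>5: print("LOST"); return False
    ln(A(P[4][0])+[0,0,.001],v=.08); st("down"); bot.set_gripper(wrel)
    ln(P[5][0]); return True
def ang(t): t=np.radians(t); return np.cos(t),np.sin(t)
def standing(p,n): n=A([*n,0]); return frame(UP,n),A([*p,.04])
def tip(p,n,station,th=30,out=(1,0,0),**k):
    B,c=standing(p,n); co,si=ang(th)
    return move_block(B,c,frame(out,UP),[*station,.028],[-co,0,-si],[.012,0,.006],**k)
TOTE=A([.628,-.0105]); TA=np.arctan2(-.001,.378)  # centre, yaw of tote
def slot(p,i,out=(1,0,0),**k):
    e=A([-np.sin(TA),np.cos(TA),0]); c=TOTE+e[:2]*(-.132,-.044,.044,.132)[i]
    return move_block(frame(out,UP),[*p,.028],frame(e,UP),[*c,.037],[0,0,-1],[0,0,.008],wopen=.95,wrel=.76,off=.10,lift=.13,**k)
E
python3 - <<'E'
from h import *
c=bot.read_camera("top")
G=dict(A=((.5735,.358),.08,(.876,.482)),B=((.413,.248),.08,(-.9,.435)),C=((.409,-.27),.08,(.866,-.5)),D=((.577,-.356),.056,None))
for k,(g,z,n) in G.items():
    r=see(g,z,c); print(k,r and [np.round(x,3) for x in r])
# rim top colour for tote: quick rectangle fit
tip((.413,.248),(-.9,.435),(.41,.25),dry=True)
slot((.41,.25),3,dry=True); slot((.41,.25),0,dry=True); slot((.42,-.27),1,dry=True)
tip((.5735,.358),(.876,.482),(.41,.25),dry=True)
tip((.409,-.27),(.866,-.5),(.42,-.27),dry=True)
tip((.42,-.27),(-1,0),(.42,-.27),dry=True)
x=A([.8357,-.5492,0]); co,si=ang(30)
move_block(frame(x,-UP),[.577,-.356,.028],frame(UP,[-1,0,0]),[.42,-.27,.04],[-si,0,co],[.01,0,-.004],dry=True)
E
```

```text
A [array([0.578, 0.368]), array([-0.496,  0.868]), array([62.555, 56.72 ])]
B [array([0.411, 0.254]), array([0.425, 0.905]), array([61.953, 56.563])]
C [array([ 0.409, -0.275]), array([0.474, 0.881]), array([61.974, 56.653])]
D [array([ 0.578, -0.358]), array([-0.832,  0.555]), array([81.508, 62.338])]
[[ 0.67 -0.12  2.18 -0.6   0.92 -0.12]
 [ 0.57  0.08  2.18 -0.71  0.72 -0.04]
 [ 0.57 -0.16  2.13 -0.55  0.96 -0.28]
 [ 0.18  0.78  1.24  0.19  2.16 -1.37]
 [ 0.18  0.96  1.2   0.18  2.01 -1.4 ]
 [ 0.17  1.07  0.92  0.18  2.19 -1.38]]
[[ 0.3   0.01  1.96 -0.    1.17  1.87]
 [ 0.3   0.18  2.01 -0.    0.96  1.87]
 [ 0.3  -0.03  1.93 -0.    1.24  1.87]
 [ 0.    0.37  1.46 -0.    1.31  0.01]
 [ 0.    0.52  1.54 -0.    1.09  0.01]
 [ 0.    0.4   1.49 -0.    1.26  0.01]]
[[ 0.3   0.01  1.96 -0.    1.17  1.87]
 [ 0.3   0.18  2.01 -0.    0.96  1.87]
 [ 0.3  -0.03  1.93 -0.    1.24  1.87]
 [-0.41  0.38  1.45 -0.    1.31 -0.41]
 [-0.41  0.53  1.52 -0.    1.09 -0.41]
 [-0.41  0.41  1.47 -0.    1.26 -0.41]]
[[-0.81  0.06  1.9  -0.    1.18  0.76]
 [-0.81  0.22  1.95 -0.    0.96  0.76]
 [-0.81  0.02
[... 383 characters left out ...]
.74  0.58  1.35 -0.11  1.72 -1.78]
 [-0.76  0.59  1.52 -0.12  1.55 -1.77]
 [-0.76  0.43  1.47 -0.12  1.75 -1.79]
 [-0.53  0.82  1.17 -0.52  2.07  1.02]
 [-0.53  1.    1.14 -0.49  1.94  1.1 ]
 [-0.48  1.11  0.84 -0.49  2.12  1.04]]
[[-1.25 -0.31  2.34  0.59  1.02  0.03]
 [-1.12 -0.03  2.29  0.71  0.77 -0.05]
 [-1.12 -0.29  2.23  0.55  1.03  0.2 ]
 [-0.53  0.82  1.17 -0.52  2.07  1.02]
 [-0.53  1.    1.14 -0.49  1.94  1.1 ]
 [-0.48  1.11  0.84 -0.49  2.12  1.04]]
[[-0.7   1.2   0.41 -0.06  2.06 -1.7 ]
 [-0.7   1.09  0.74 -0.06  1.83 -1.69]
 [-0.7   0.98  0.7  -0.07  1.99 -1.7 ]
 [-0.54  0.78  1.2  -0.53  2.07  1.  ]
 [-0.54  0.96  1.18 -0.5   1.94  1.09]
 [-0.49  1.07  0.89 -0.5   2.12  1.03]]
```

Run:
```python
from h import *
c=bot.read_camera("top"); T=c["pixels"]
cv2.imwrite("pics/tote.png",np.vstack([cv2.resize(T[105:175,220:300],(640,560//2),fx=0,fy=0,interpolation=cv2.INTER_CUBIC),cv2.resize(T[105:175,310:390],(640,280),interpolation=cv2.INTER_CUBIC)]))
p,e,s=see((.411,.254),.08,c); n=A([-e[1],e[0]]); n=n if n[0]<0 else -n
print(p,n); print(tip(p,n,(.41,.25))); st("B")
s=bot.read_camera("scene")["pixels"]; cv2.imwrite("pics/s1.png",cv2.resize(s[140:320,140:440],(800,480),interpolation=cv2.INTER_CUBIC))
```

```text
[0.41145178 0.25417316] [-0.90620331  0.42284223]
grasped t=5.0 open=61.8mm grip=35 F=[-4.3 -1.3  5.1]
carried t=7.1 open=62.3mm grip=35 F=[-0.2  0.1 -1.9]
down t=8.7 open=62.1mm grip=35 F=[ 0.2  0.5 -2.5]
True
B t=9.9 open=78.1mm grip=0 F=[-0.3  0.4 -0.9]
```

View pics/s1.png

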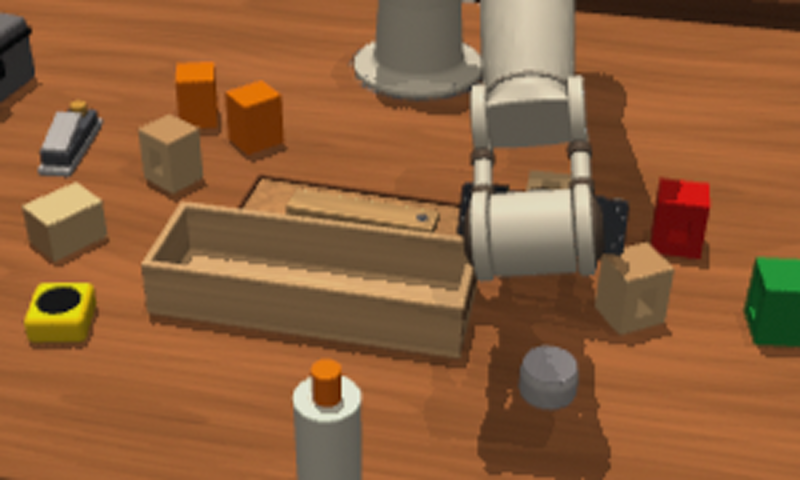

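View pics/tote.png

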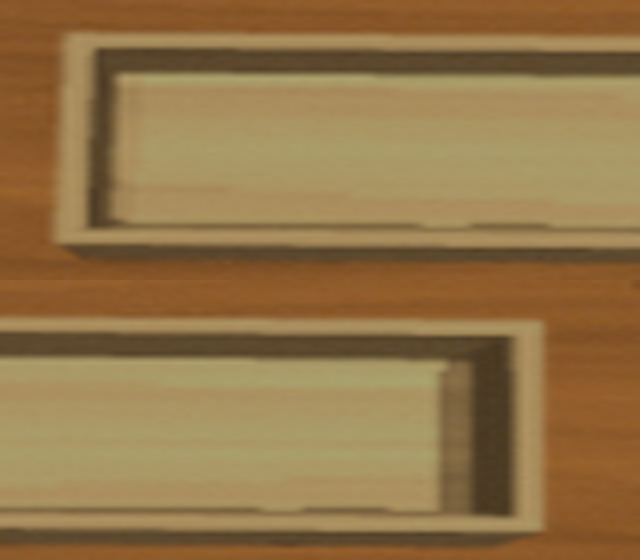

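Scene: the arm hides block B at its station, and a lying block top shows at (548,182). In the tote crop, the rim's outer corners are at top-image px (227.8,113.3), (378.1,115.0), (378.1,167.5) and (226.9,165.8). I'll use these to refine the tote pose, then regrasp B and place it.

Run:
```python
from h import *
c=bot.read_camera("top")
P=unproj(c,[(227.75,113.25),(378.1,115),(378.1,167.5),(226.9,165.75)],.073)[:,:2]; print(P.round(4))
e=(P[0]-P[1])+(P[3]-P[2]); TAn=np.arctan2(-e[0],e[1]); T=P.mean(0); print("tote",T,TAn)
s=open("h.py").read().split("\n"); i=[k for k,l in enumerate(s) if l.startswith("TOTE=")][0]
s[i]=f"TOTE=A([{T[0]:.4f},{T[1]:.4f}]); TA={TAn:.4f}"; open("h.py","w").write("\n".join(s))
import h; h.TOTE,h.TA=T,TAn
bot.set_gripper(.95); p=bot.current_ee_pos(); ln(A(p)+[.0,0,.08])
print(slot((.41,.25),3)); st("B")
c=bot.read_camera("top");cv2.imwrite("pics/t1.png",cv2.resize(c["pixels"][80:260,130:470],(800,424),interpolation=cv2.INTER_CUBIC))
```

```text
[[ 0.6983  0.1786]
 [ 0.6983 -0.2006]
 [ 0.565  -0.2001]
 [ 0.5649  0.1779]]
tote [ 0.63162286 -0.01105299] 0.00012869878711527238
grasped t=15.4 open=61.7mm grip=35 F=[ 0.5 -0.9  3.1]
carried t=18.1 open=61.7mm grip=35 F=[ 0.3  1.  -1.4]
down t=19.9 open=62.1mm grip=35 F=[-0.6  1.  -2.2]
True
B t=21.0 open=69.7mm grip=0 F=[-0.4 -0.4 -0.9]
```

View pics/t1.png

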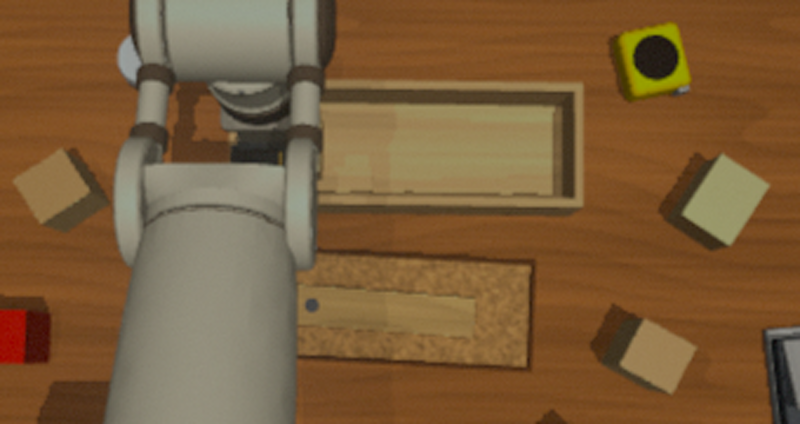

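The tote is still clear to the right. The arm hides the left slot, and blocks A (60,190), C (655,355) and D (725,198) have not moved. Next is A.

```bash
cat >> h.py <<'E'

def rise(z=.23):
    p=A(bot.current_ee_pos())
    if p[2]<z: ln([p[0],p[1],z],v=.25)
E
python3 - <<'E'
from h import *
rise(); p,e,s=see((.578,.368),.08); n=A([-e[1],e[0]]); n=n if n[0]>0 else -n
print(p,n,s)
if tip(p,n,(.41,.25)):
    bot.set_gripper(.95); rise(.2); print(slot((.41,.25),2)); rise()
    p,e,s=see((.409,-.275),.08); n=A([-e[1],e[0]]); n=n if n[0]>0 else -n; print(p,n,s)
    if tip(p,n,(.42,-.27)):
        bot.set_gripper(.95); rise(.2)
        c=bot.read_camera("top"); cv2.imwrite("pics/t2.png",cv2.resize(c["pixels"][80:260,130:470],(800,424),interpolation=cv2.INTER_CUBIC))
st("end")
E
```

```text
[0.58216443 0.2809006 ] [ 0.02697697 -0.99963606] [54.14631271362305, 45.446651458740234]
grasped t=25.0 open=0.8mm grip=0 F=[-0.7 -0.2  0.2]
BAD GRASP
end t=25.0 open=0.8mm grip=0 F=[-0.7 -0.2  0.2]
```

The detector locked onto part of the arm and the gripper closed on air, with negligible force. I'll add a size check and a viewing pose off to the side.

```bash
cat >> h.py <<'E'

def need(guess,z,sz):
    r=see(guess,z)
    if r is None or abs(r[2][0]-sz[0])>4 or abs(r[2][1]-sz[1])>4: raise SystemExit("not seen: %s"%(r,))
    e=r[1]; n=A([-e[1],e[0]]); print(np.round(r[0],4),np.round(n,3),np.round(r[2],1)); return r[0],e,n
E
python3 - <<'E'
from h import *
rise(.25); q=list(bot.current_joints()); q[0]=-.1; bot.set_joints(q); bot.set_gripper(.95); st("v")
c=bot.read_camera("top"); cv2.imwrite("pics/t2.png",cv2.resize(c["pixels"][80:260,100:470],(800,390),interpolation=cv2.INTER_CUBIC))
need((.578,.368),.08,(62,56))
E
```

```text
v t=27.7 open=87.3mm grip=0 F=[-0.2 -0.   0.3]
[0.5798 0.3653] [-0.831 -0.557] [59.1 53.2]
```

View pics/t2.png

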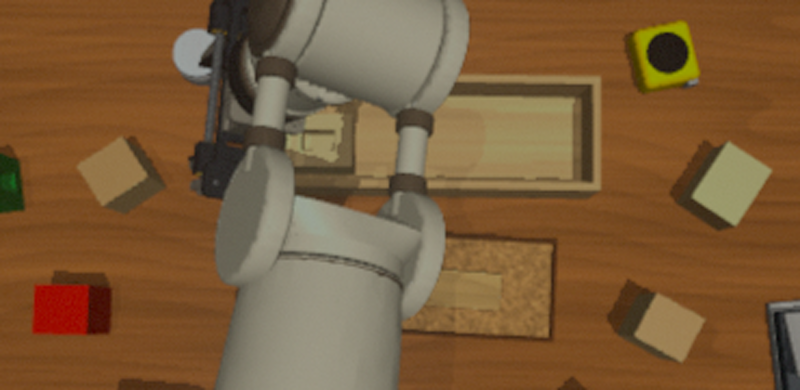

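B lies in the left slot, with its mortise visible at (320,140). A is untouched at (120,173). I'll go on with A and then C.

Run:
```python
from h import *
if tip((.579,.3668),(.855,.519),(.41,.25)):
    bot.set_gripper(.95); rise(.2); ok=slot((.41,.25),2); print(ok); rise()
    if ok:
        p,e,n=need((.409,-.275),.08,(62,56)); n=n if n[0]>0 else -n
        if tip(p,n,(.42,-.27)):
            bot.set_gripper(.95); rise(.2)
            c=bot.read_camera("top"); cv2.imwrite("pics/t3.png",cv2.resize(c["pixels"][80:260,130:470],(800,424),interpolation=cv2.INTER_CUBIC))
st("end")
```

```text
grasped t=30.8 open=62.2mm grip=34 F=[0.9 0.  2.3]
carried t=34.1 open=62.6mm grip=34 F=[-0.7 -0.4 -2. ]
down t=35.8 open=62.2mm grip=34 F=[-2.3  1.1  5.3]
grasped t=42.4 open=61.8mm grip=35 F=[-1.1  0.2  3.2]
carried t=45.1 open=61.8mm grip=35 F=[-0.1  0.3 -1.8]
down t=46.9 open=62.0mm grip=35 F=[-0.1  0.  -1.7]
True
[ 0.4087 -0.2745] [-0.882  0.471] [60.2 54.6]
grasped t=52.0 open=62.0mm grip=35 F=[ 0.3 -0.5  1.4]
carried t=55.3 open=61.6mm grip=35 F=[ 0.1 -0.3 -1.6]
down t=57.0 open=61.7mm grip=35 F=[-0.9  0.4  0. ]
end t=59.2 open=87.9mm grip=0 F=[-0.3  0.4  0. ]
```

View pics/t3.png

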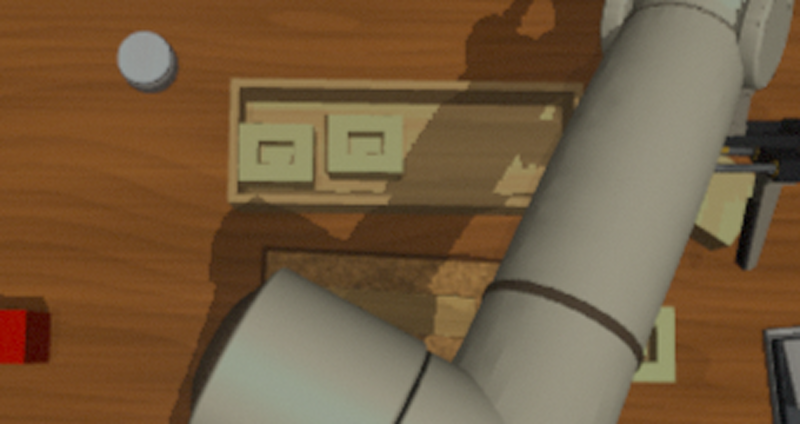

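A and B lie mortise-up in the tote at (365,144) and (276,152). C lies mortise-up at the right station (655,345). I'll place C, then turn D twice.

Run:
```python
from h import *
ok=slot((.42,-.27),1); print(ok); rise()
if ok:
    q=list(bot.current_joints()); q[0]=.5; bot.set_joints(q)
    p,e,n=need((.578,-.358),.056,(80,62)); e=e if e[0]>0 else -e
    co,si=ang(30)
    ok=move_block(frame([*e,0],-UP),[*p,.028],frame(UP,[-1,0,0]),[.42,-.27,.04],[-si,0,co],[.01,0,-.004]); print(ok)
    if ok:
        bot.set_gripper(.95); rise(.22)
        ok=tip((.42,-.27),(-1,0),(.42,-.27)); print(ok)
        bot.set_gripper(.95); rise(.2)
        if ok: print(slot((.42,-.27),0)); rise()
st("end")
q=list(bot.current_joints()); q[0]=-1.3; bot.set_joints(q)
c=bot.read_camera("top"); cv2.imwrite("pics/t4.png",cv2.resize(c["pixels"][90:250,200:440],(800,533),interpolation=cv2.INTER_CUBIC))
```

```text
grasped t=61.9 open=62.0mm grip=35 F=[0.1 0.5 4. ]
carried t=64.1 open=61.9mm grip=35 F=[-0.5 -0.6 -1.8]
down t=65.9 open=61.9mm grip=35 F=[-0.4 -0.4 -1.5]
True
[ 0.5778 -0.3578] [-0.555 -0.832] [81.5 62.7]
grasped t=74.1 open=62.0mm grip=35 F=[ 0.5 -1.3  0.4]
carried t=77.3 open=61.9mm grip=35 F=[-0.   0.1 -1.2]
down t=79.0 open=61.8mm grip=35 F=[-0.  -0.9 -1.6]
True
grasped t=84.1 open=62.0mm grip=35 F=[-3.2  0.3  3.7]
carried t=86.3 open=61.9mm grip=35 F=[ 0.8  0.2 -2.6]
down t=88.0 open=61.8mm grip=35 F=[-0.1 -0.1 -1.6]
True
grasped t=92.9 open=61.8mm grip=35 F=[-0.6  0.4  2.8]
carried t=95.0 open=62.0mm grip=35 F=[-0.  -0.7 -1.5]
down t=96.7 open=61.6mm grip=35 F=[ 0.7  0.9 -1.5]
True
end t=98.4 open=70.0mm grip=0 F=[ 0.4  0.4 -1.5]
```

View pics/t4.png

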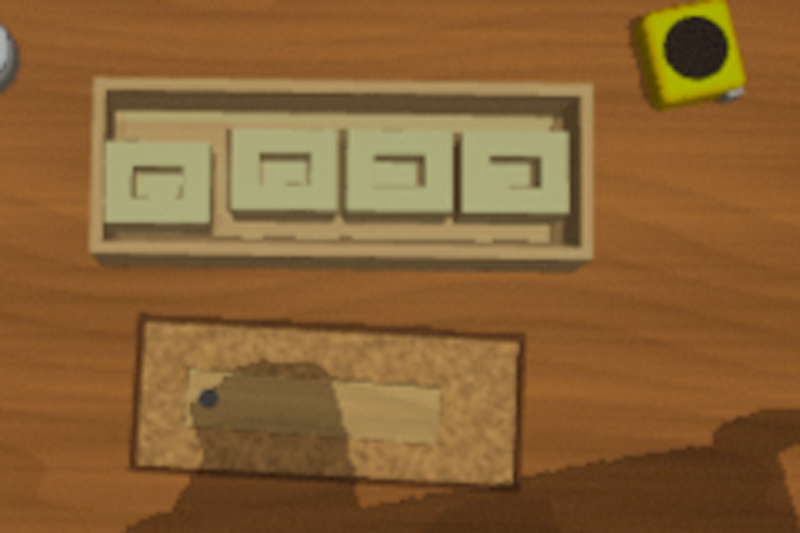

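All four feet lie flat and mortise-up in the tote, at (158,182), (285,170), (398,170) and (513,172). The straightedge corners are (190,370), (440,387), (438,443) and (186,428). The tray corners are (140,317), (525,338), (518,487) and (133,468). Now the straightedge.

```bash
cat > se.py <<'E'
from h import *
c=bot.read_camera("top"); f=lambda L:A(L)*.3+[200,90]
S=unproj(c,f([(190,370),(440,387),(438,443),(186,428)]),.019)[:,:2]; R=unproj(c,f([(140,317),(525,338),(518,487),(133,468)]),.009)[:,:2]
y=(S[0]-S[1])+(S[3]-S[2]); y/=np.hypot(*y); sc=S.mean(0); tc=R.mean(0)
ty=(R[0]-R[1])+(R[3]-R[2]); ty/=np.hypot(*ty)
print("se",sc,y,"tray",tc,ty,np.linalg.norm(S[0]-S[1]),np.linalg.norm(S[0]-S[3]))
def strip(y2): y2=A([*y2,0]); return [rot(-UP,s*np.cross(y2,UP)) for s in(1,-1)]
zt=.008; tx=A([np.cos(TA),np.sin(TA)]); te=A([-tx[1],tx[0]])
def at(yy,z): return [*(TOTE+te*yy),z]
best=None
for sgn in(1,-1):
    for r0,r1 in zip(strip(y),strip(sgn*tx)):
        qs=[ik([*sc,zt],r0)]+[ik(at(v,.076),r1) for v in(.14,0,-.14)]
        if all(q is not None for q in qs):
            k=max(abs(q[5]) for q in qs)
            if best is None or k<best[0]: best=(k,r0,r1,qs)
_,R0,R1,qs=best
E
python3 - <<'E'
from se import *
print(np.round(qs,2)); rise()
bot.set_gripper(.67); go([*sc,.12],R0); ln([*sc,zt],v=.08); st("at strip")
bot.set_gripper(0.0,45); st("grasped"); ln([*sc,.2]); st("lifted")
c=bot.read_camera("scene"); cv2.imwrite("pics/s2.png",cv2.resize(c["pixels"][100:300,140:400],(780,600),interpolation=cv2.INTER_CUBIC))
E
```

```text
se [0.4529045  0.00742963] [0.05164921 0.99866529] tray [ 0.45716102 -0.00503919] [0.03992682 0.99920261] 0.19690432977230102 0.045654793039468365
[[-0.25  0.13  2.08 -0.    0.93 -0.2 ]
 [ 0.01  0.47  1.5  -0.    1.17  1.58]
 [-0.21  0.44  1.54 -0.    1.16  1.36]
 [-0.42  0.48  1.49 -0.    1.18  1.15]]
at strip t=104.9 open=62.1mm grip=0 F=[-0.5 -0.3  0.3]
grasped t=105.3 open=44.1mm grip=45 F=[-0.3  0.2  2.7]
lifted t=106.7 open=44.4mm grip=45 F=[-0. -0. -1.]
```

View pics/s2.png

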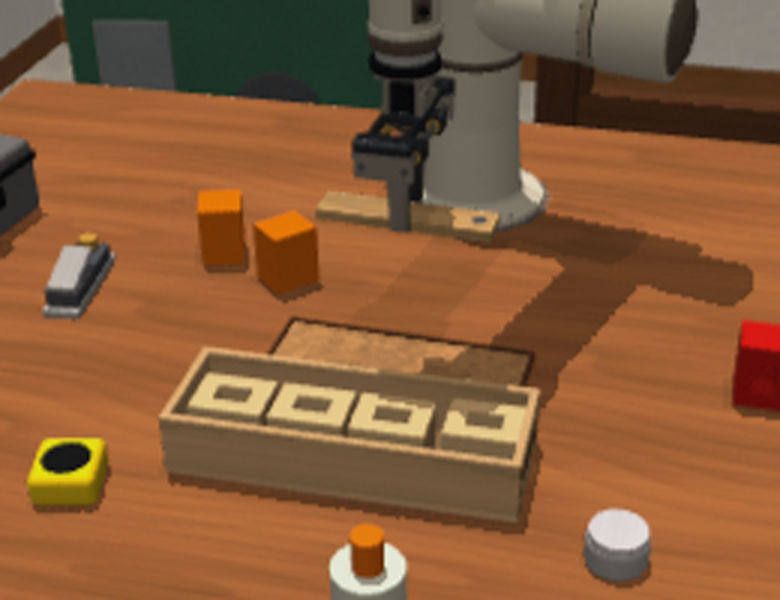

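The straightedge is held level at (408,213), and the feet sit below the rim. Now lay it on the left end and draw it along.

Run:
```python
from se import *
assert (Ro.from_rotvec(bot.current_tool_rot()).inv()*R0).magnitude()<.1
f0=bot.current_contact_force()[2]
go(at(.14,.13),R1); st("above"); f0=bot.current_contact_force()[2]; ln(at(.14,.080),v=.06)
z=.080
def F(): return np.mean([bot.current_contact_force()[2] for _ in range(3)])-f0
while F()<3 and z>.070: z-=.0007; ln(at(.14,z),v=.03)
bot.hold(.3); st("left z=%.4f"%z)
for yy in np.arange(.12,-.1401,-.02):
    ln(at(yy,z),v=.06); f=F()
    if f<2.5: z-=.0004
    if f>8: z-=-.0005
    if abs(yy)<.001: bot.hold(.3); st("mid")
    print(round(yy,2),round(f,1),round(z,4),round(92*bot.current_opening(),1))
bot.hold(.4); st("right")
c=bot.read_camera("scene"); cv2.imwrite("pics/s3.png",cv2.resize(c["pixels"][100:300,140:400],(780,600),interpolation=cv2.INTER_CUBIC))
```

```text
se [0.4529045  0.00742963] [0.05164921 0.99866529] tray [ 0.45716102 -0.00503919] [0.03992682 0.99920261] 0.19690432977230102 0.045654793039468365
above t=108.4 open=44.2mm grip=45 F=[-0.6 -0.5 -1. ]
left z=0.0758 t=111.2 open=44.5mm grip=45 F=[-3.3  0.3  5.5]
0.12 5.0 0.0758 44.5
0.1 8.4 0.0763 44.5
0.08 5.4 0.0763 44.7
0.06 5.9 0.0763 44.3
0.04 6.1 0.0763 44.5
0.02 5.8 0.0763 44.0
mid t=114.9 open=44.7mm grip=45 F=[-0.7 -0.   5.3]
-0.0 5.8 0.0763 44.7
-0.02 6.3 0.0763 44.7
-0.04 4.5 0.0763 44.6
-0.06 5.0 0.0763 44.6
-0.08 6.2 0.0763 45.0
-0.1 5.5 0.0763 44.5
-0.12 5.8 0.0763 44.5
-0.14 6.3 0.0763 44.9
right t=118.6 open=44.8mm grip=45 F=[-0.5 -0.1  4. ]
```

View pics/s3.png

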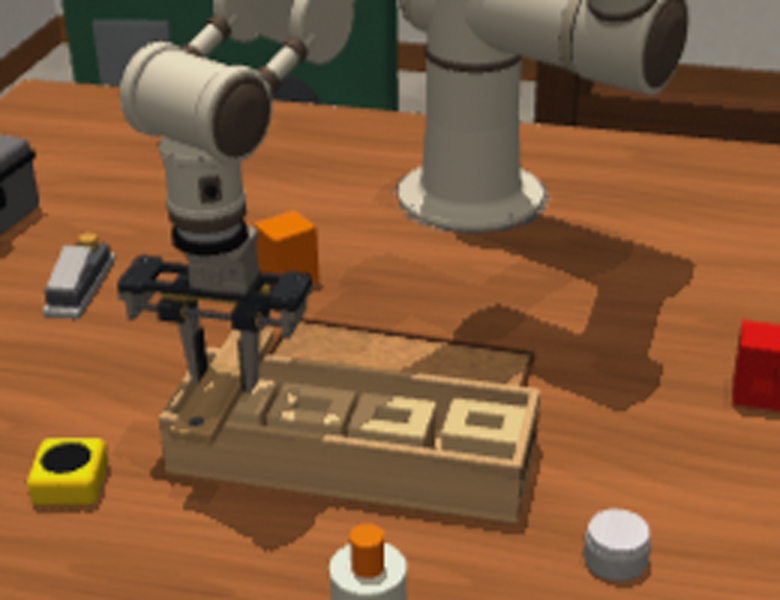

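The straightedge lies across the rim at the right end (200,400), with steady contact all the way along. Now back to the tray.

Run:
```python
from se import *
p=A(bot.current_ee_pos()); ln([p[0],p[1],.16]); st("up")
Rt=min(strip(ty),key=lambda r:(R0.inv()*r).magnitude())
go([*tc,.14],Rt); f0=bot.current_contact_force()[2]; ln([*tc,.012],v=.08); z=.012
while np.mean([bot.current_contact_force()[2] for _ in range(3)])-f0<1.5 and z>.006: z-=.0007; ln([*tc,z],v=.03)
st("down z=%.4f"%z); bot.set_gripper(.63); bot.hold(.3); ln([*tc,.2]); st("off")
q=list(bot.current_joints()); q[0]=-1.3; bot.set_joints(q)
c=bot.read_camera("top"); s=bot.read_camera("scene")
cv2.imwrite("pics/fin.png",np.hstack([cv2.resize(c["pixels"][90:250,190:390],(400,320),interpolation=cv2.INTER_CUBIC),cv2.resize(s["pixels"][150:310,140:340],(400,320),interpolation=cv2.INTER_CUBIC)])); st("parked")
```

```text
se [0.4529045  0.00742963] [0.05164921 0.99866529] tray [ 0.45716102 -0.00503919] [0.03992682 0.99920261] 0.19690432977230102 0.045654793039468365
up t=119.5 open=44.6mm grip=45 F=[-0.2  0.3 -0.3]
down z=0.0092 t=123.5 open=44.7mm grip=45 F=[-0.2  0.4 -0.4]
off t=125.6 open=58.1mm grip=0 F=[ 0.3  1.8 -1.1]
parked t=127.3 open=58.2mm grip=0 F=[0.5 0.4 1.3]
```

View pics/fin.png

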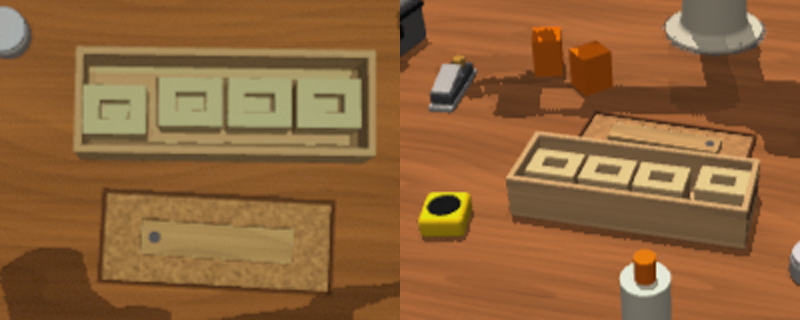

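The straightedge lies flat and centred in the tray at (217,241). All four feet are mortise-up in the tote, and the bystanders haven't moved. Handing in.

```bash
python3 -c "
from workcell import bot
print(bot.job_done())"
```

```text
the job is handed in; nothing more can be done
None
```

The job is handed in at about 127 s on the robot's clock: all four feet lie mortise-up in the tote, the straightedge was drawn along the rim from left to right and laid back flat in its tray, and I moved none of the bystanders; the hand-in returned no verdict.

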